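# Power up the tracing light pad

## Task

Bring up the tracing light pad, pressing with the fingertips only (fingers closed is easiest). First press the raised end of the power board's rocker fully down at the socket that holds the transformer, then press the pad's long bar key fully in so that it stays in, and last press the large round key fully down and keep holding it down: the program finishes while still holding that key. Leave the other two rockers, the small round key and all the painting things as they are; nothing is picked up.

Things in the scene. Friction and masses are not known exactly. Their poses are not given: they have to be found in the camera images.
- power_board: white power board lying on the table, fixed: 236 mm (its x) x 112 mm (its y), top at 30 mm. Origin: centre of its underside. Three socket modules (60 x 104 x 8 mm) lie on it at x = -68, 0, +68 mm, in varying order, each with a socket at its -y side and a rocker at its +y side. One socket holds a transformer
- plugged_socket: the socket module that holds the plug-in transformer, a dark block 42 x 46 mm rising to 74 mm above the table over the module's -y half, its near face 31 mm from the rocker's hinge line. Origin: centre of the module's underside, 30 mm above the table; axes as the board's
- plugged_rocker (a joint): V-shaped white rocker of the plugged socket, rad: 0 = off (+y half stands up 0.32 rad), 0.32 = fully on (+y half level, -y half up); on means 0.27 or more. 26 mm wide (board x), each half 22 mm along board y, hinge line 26 mm to +y of the module's centre. Stays where it is left; pressing the raised half down takes 3 to 5 N
- plugged_raised_end (a point): point on the top of the +y (raised) half of the plugged socket's rocker, 15 mm from its hinge line: press straight down here. When fully on it lies 43 mm above the table (about 5 mm lower than when off). Moves with the rocker
- empty1_rocker (a joint): the same kind of rocker on an empty socket, 0 = off; leave it off
- empty2_rocker (a joint): the same kind of rocker on the other empty socket, 0 = off; leave it off
- empty1_raised_end (a point): raised end of the first empty socket's rocker
- empty2_raised_end (a point): raised end of the other empty socket's rocker
- light_pad: grey tracing light pad with a white drawing area, 260 (x) x 320 (y) x 16 mm, flat, fixed. Origin: centre of its underside. Three white keys stand along its margin nearest the robot, at pad x = -105 mm, y = -90, 0, +90 mm, in varying order. All move straight down 5 mm; tops 26 mm above the table at rest, 21 mm fully down
- bar_key (a joint): travel in m of the long bar key (18 x 46 mm, long along pad y), the power key: 0 = up, 0.005 = fully in. A latching key: it takes about 3 N and stays in where it is left. In means 0.004 or more
- bar_key_top (a point): centre of the bar key's top; moves with it
- large_key (a joint): travel in m of the large round key (28 mm diameter), the brighter key: 0 = up, 0.005 = fully down. Spring return: 1.5 N to start, 5 N fully down. Down means 0.004 or more
- large_key_top (a point): centre of the large round key's top; moves with it
- small_key (a joint): travel in m of the small round key (14 mm diameter), the dimmer key, spring return as above; leave it alone
- small_key_top (a point): centre of the small round key's top
- blue_jar: glass paint jar with a blue label, 52 mm across, 70 mm tall, standing on the light pad's drawing area; loose, leave where it is. Origin: centre of its underside
- paint_tube: red paint tube, 100 mm long, 18 mm thick, lying on the light pad's drawing area; loose, leave where it is. Origin: centre of its underside
- cup: white cup, 72 mm across the rim, 70 mm tall, standing beyond the board's right side; loose, leave where it is. Origin: centre of its underside
- eraser: dark eraser 42 x 18 x 12 mm lying between the light pad and the power board; loose, leave where it is. Origin: centre of its underside
- white_pot: paint pot with a white cap, 60 mm across, 75 mm tall, beyond the board's right side; loose, leave where it is. Origin: centre of its underside
- ink_jar: small ink jar, 40 mm across, 50 mm tall, between the far ends of the board and the pad; loose, leave where it is. Origin: centre of its underside
- brush: paint brush about 200 mm long, lying on the table at the left of the pad; loose, leave where it is. Origin: on its long axis

How it is judged:
By the outcome, as a careful person would: the job done as asked, in the order asked, and still so for the second after the job is handed in, while the arm keeps its last pose, push and grip.
It also fails if it takes over 51 s, if anything falls off the work surface, if the arm or the gripper's body presses on something with over 40 N, if the wrist force passes 120 N, or if a joint passes its speed limit or range.

## Robot

A 6-joint arm with a two-finger parallel gripper is mounted at the origin on the work surface. World frame = base frame: x ahead of the robot, y to its left, z up, the work surface at z = 0. Lengths are in m, angles in rad, forces in N, time in s.
With the tool pointing down it reaches from about 0.425 to 0.95 m from the base axis. Payload 3.5 kg.
Tool frame: the origin (TCP) lies midway between the tips of the shut fingers; the grasp point (between the pads) lies 19 mm behind it (ctrl.pinch_z is the distance from the TCP to the grasp point, in m); z points along the fingers, y is the line along which they close (so a half turn about z gives the same grasp; the last joint's range is limited). The gripper opens to 85 mm and grips with 20 to 120 N. Pads are 22 mm wide; open, the fingers measure 114 mm over their backs; the gripper's body (76 mm by 85 mm) begins 54 mm behind the grasp point. The pads swing forward as they close: fully open they stand 13 mm farther back than shut.
Start: joints at [0.993, 0.286, 1.577, -0, 1.279, -0.15], TCP at [0.28, 0.614, 0.231] pointing down, gripper open.
Joint ranges: [-2.77, 2.77], [-0.9, 2.22], [0.21, 2.48], [-1.53, 4.67], [0.24, 2.81], [-2.84, 2.84]. Speed limits (rad/s): [2.79, 2.79, 3.14, 3.14, 3.14, 3.14].

## Interface

Orientations are given as a unit quaternion [x, y, z, w].
In Python, from plant import get_state, viewer, sign_off, ctrl gives the robot as it stands. The module is installed in compiled form; this text tells all that it offers.
- The arm moves only by the shell command python3 -m handwheel 'ROWS' [FORCE]. ROWS is JSON, a list that holds one entry, the list of rows, each a list of 5 numbers: the finger opening in m, from 0 to 0.0854, then the shift along the tool's x, y, z in m, then the turn about the tool's z in degrees. In form: [[[claw, x, y, z, spin], ...]]. A call has 1 to 12 rows; each row shifts and turns the commanded pose from where the row before left it, along the tool's axes as they then stand; what a row does not reach is not made up. A row lasts 1/12 s, in which the tool goes at most 41.7 mm and 7.16 degrees, less where a joint would pass 70% of its speed; a pose out of reach is approached as far as the arm can. A call is refused whole if a number of a shift passes 0.0417 or a number of a turn 7.16, either way. A call with a gripper value outside its range is refused whole. The fingers move at their own pace and stop on an object; FORCE is the grip in N (left out, the last holds). Time passes only in rows, so rows that do not move let the fingers close. It gives the time, the measured TCP pose, the force, the opening and the grip force at its end, in the units of the state.
- get_state(): the state, without advancing time (a new reading comes with each control period).
- viewer.read_camera(name): name is "side" or "top" or "wrist"; returns the picture (480x640x3 uint8, blue, green, red); there is no depth.
- viewer.camera_params(name): a dict with "fov_y" (degrees; the focal length in pixels is half the picture's height over the tangent of half this angle, whatever the lens; pixels are square), "cx", "cy" (the principal point, pixels), "k1" (the pictures are not rectified: a ray, as slopes to the right and down, at radius r is drawn at 1 + k1 r^2 times it, then the intrinsics apply), "xyz" and "attitude" of the camera in the world; the wrist camera has in their place "hand_eye" (4x4, takes a point from camera to tool coordinates, whose origin is the TCP and whose axes are the flange's). Camera axes: x right, y up, looking along -z (the intrinsics and any distortion apply to the point x, -y, -z); pixel columns grow to the right and rows downward; lengths in m; the calibration is good to about 2 mm. A picture is of the moment at which its call begins: read the wrist's pose just before it. camera_params takes no time and is no camera call.
- sign_off(): hands the job in; it is judged then, once.
Trained networks look in the newest picture that a camera, given by its name, has taken for a name from the list of things; names that differ only in an ending like _2 or _b are one class to them, and where a whole thing is asked for, a point or a joint stands for the part that bears it (a point fixed in the world has none). Each returns a list of dicts, best first, with "confidence" (0 to 1); they miss things now and then, are a little off and sometimes report something else, mostly with a low value. They report only what shows in the picture. A call takes as long as a camera call.
- viewer.look_for(camera, name): "extent" ([left, top, width, height] as shares, 0 to 1, of the picture: columns of its width, rows of its height, round what is visible of it).
- viewer.outline_of(camera, name): "mask" (480x640 bool, what is visible of it) and "extent" ([left, top, width, height] as shares, 0 to 1, of the picture: columns of its width, rows of its height, round what is visible of it).
- viewer.pinpoint(camera, name): "xy" ([column, row] as shares, 0 to 1, of the picture: columns of its width, rows of its height: a listed point, or the origin of a listed thing).
The state is a dict: "time": time; "qpos": joint angles; "dq": joint speeds; "joint_efforts": joint torques, N m; "eef_pos": TCP position; "tcp_rot": TCP orientation; "contact_force": force on the tool from outside, world axes, zero at the start; "wrist_torque": the same for the moment, N m; "opening": opening from 0.0 (shut) to 1.0 (fully open); "finger_force": force on a finger pad.
Only numpy, scipy, OpenCV 4.12 (cv2) and the standard library are available. Lean on these libraries where they do the work, as an engineer would, in place of code of your own. Each camera call takes 0.05 s, during which the arm holds its last target. There are 200 camera calls.

## Working session

There is one attempt and no reset: what is moved stays moved. The work goes in short steps, Python scripts to look and compute and a shell command to move; the robot and the scene stay as the last step left them, time stands still between calls to the robot, and variables do not carry over. Pictures are saved under pics/ and viewed, at most 10 in all, crops included, and the job is handed in when it is done.

```bash
mkdir -p pics
cat > h.py <<'E'
import numpy as np, cv2
from scipy.spatial.transform import Rotation as R
from plant import get_state, viewer, sign_off, ctrl
def ray(cam,px,st=None):
    p=viewer.camera_params(cam); f=240/np.tan(np.radians(p["fov_y"])/2)
    d=np.array([(px[0]-p["cx"])/f,(px[1]-p["cy"])/f]); u=d.copy()
    for _ in range(30): u=d/(1+p["k1"]*(u@u))
    v=np.array([u[0],-u[1],-1.])
    if cam=="wrist":
        st=st or get_state(); H=np.array(p["hand_eye"]); q=R.from_quat(st["tcp_rot"]).as_matrix()
        return np.array(st["eef_pos"])+q@H[:3,3], q@H[:3,:3]@v
    a=np.array(p["attitude"])
    M=R.from_quat(a).as_matrix() if a.size==4 else (a if a.shape==(3,3) else R.from_euler("xyz",a).as_matrix())
    return np.array(p["xyz"]),M@v
def at(cam,px,z,st=None):
    o,d=ray(cam,px,st); return o+d*(z-o[2])/d[2]
def pt(cam,name,z,st=None):
    r=viewer.pinpoint(cam,name)
    return [(round(x["confidence"],2),np.round(np.array(x["xy"])*[640,480]).tolist(),np.round(at(cam,np.array(x["xy"])*[640,480],z,st),4).tolist()) for x in r[:2]]
Z=dict(plugged_raised_end=.048,empty1_raised_end=.048,empty2_raised_end=.048,bar_key_top=.026,large_key_top=.026,small_key_top=.026,power_board=0,plugged_socket=.03,light_pad=0)
E
python3 - <<'E'
from h import *
for c in("top","side","wrist"):print(c,viewer.camera_params(c))
print(get_state())
for c in("top","side"):
    cv2.imwrite(f"pics/{c}.png",viewer.read_camera(c))
    for n,z in Z.items(): print(c,n,pt(c,n,z))
E
```

```text
top {'fov_y': 51.71615324339461, 'cx': 320.8969779611411, 'cy': 243.75849804825177, 'k1': -0.12304825981870073, 'xyz': array([0.44560724, 0.00920785, 1.37944918]), 'attitude': array([-0.02343228,  0.0422198 ,  0.70726293, -0.70529963])}
side {'fov_y': 51.3574849872727, 'cx': 322.53260625684504, 'cy': 239.5873109601967, 'k1': -0.039300683306197584, 'xyz': array([-0.01041325, -0.74862995,  0.88932474]), 'attitude': array([ 0.39045881, -0.13826563, -0.30322777,  0.85818265])}
wrist {'fov_y': 60.78951262129726, 'cx': 322.3798660849054, 'cy': 236.51541565987912, 'k1': -0.08241839939060396, 'hand_eye': array([[-1.26446524e-03,  9.64247034e-01,  2.65001996e-01,
         6.75812693e-02],
       [ 9.99999116e-01,  1.32834754e-03, -6.18525644e-05,
        -2.08350892e-04],
       [-4.11655901e-04,  2.65001684e-01, -9.64247861e-01,
        -1.43523832e-01],
       [ 0.00000000e+00,  0.00000000e+00,  0.00000000e+00,
         1.00000000e+00]])}
{'time': 0.0, 'qpos': array([ 9.93045007e-01,  2.87198357e-01,  1.57819006e+00,  8.76677173e-06,
        1.27858231e+00, -1.49998036e-01]), 'dq': array([-
[... 1328 characters left out ...]
048]), (0.32, [265.0, 224.0], [0.5185, 0.149, 0.048])]
side empty1_raised_end [(0.5, [345.0, 345.0], [0.4237, -0.2849, 0.048]), (0.28, [383.0, 338.0], [0.4976, -0.3215, 0.048])]
side empty2_raised_end [(0.63, [391.0, 309.0], [0.5682, -0.2746, 0.048])]
side bar_key_top [(0.65, [262.0, 225.0], [0.5218, 0.1743, 0.026])]
side large_key_top [(0.45, [285.0, 234.0], [0.549, 0.1016, 0.026])]
side small_key_top [(0.39, [236.0, 208.0], [0.5063, 0.2825, 0.026])]
side power_board [(0.56, [378.0, 348.0], [0.5013, -0.3094, 0.0]), (0.53, [286.0, 210.0], [0.629, 0.2128, 0.0])]
side plugged_socket [(0.86, [384.0, 338.0], [0.5103, -0.3142, 0.03])]
side light_pad [(0.9, [287.0, 212.0], [0.6257, 0.2038, -0.0])]
```

View pics/side.png

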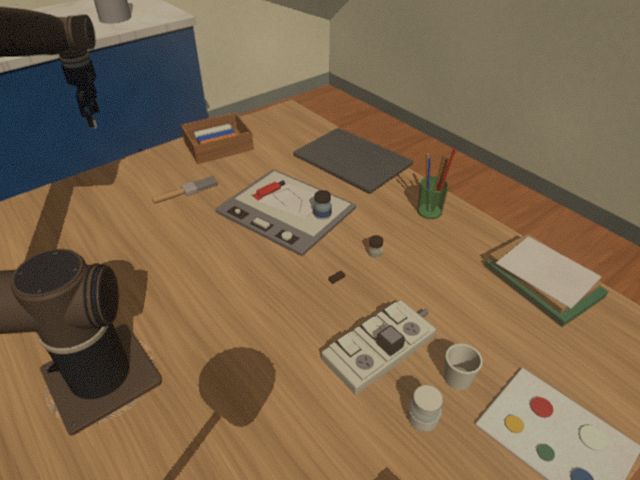

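View pics/top.png

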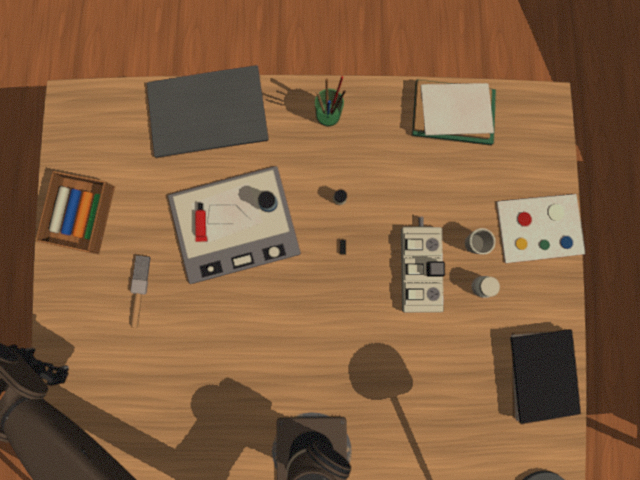

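Both views agree. In the top view the keys are small at (210,270), bar at (243,261) and large at (273,252). The transformer is in the middle module at (435,269), with its rocker at about (414,269). Now moving above the rocker.

```bash
python3 -m handwheel '[[[0,-0.029,-0.029,0,0],[0,-0.029,-0.029,0,0],[0,-0.029,-0.029,0,0],[0,-0.029,-0.029,0,0],[0,-0.029,-0.029,0,0],[0,-0.029,-0.029,0,0],[0,-0.029,-0.029,0,0],[0,-0.029,-0.029,0,0],[0,-0.029,-0.029,0,0],[0,-0.029,-0.029,0,0],[0,-0.029,-0.029,0,0]]]' 60
python3 -m handwheel '[[[0,-0.0206,-0.033,0.007,0],[0,-0.0206,-0.033,0.007,0],[0,-0.0206,-0.033,0.007,0],[0,-0.0206,-0.033,0.007,0],[0,-0.0206,-0.033,0.007,0],[0,-0.0206,-0.033,0.007,0],[0,-0.0206,-0.033,0.007,0],[0,-0.0206,-0.033,0.007,0],[0,-0.0206,-0.033,0.007,0],[0,-0.0206,-0.033,0.007,0],[0,-0.0206,-0.033,0.007,0],[0,-0.0206,-0.033,0.007,0]]]'
python3 -m handwheel '[[[0,0,0,0,0],[0,0,0,0,0],[0,0,0,0,0]]]'
python3 - <<'E'
from h import *
s=get_state();print(s["eef_pos"],s["tcp_rot"],s["contact_force"],s["opening"])
cv2.imwrite("pics/w1.png",viewer.read_camera("wrist"))
for n in("plugged_raised_end","empty1_raised_end","plugged_socket","power_board"):print(n,pt("wrist",n,Z[n],s))
E
```

```text
time: 1.92
eef_pos: [0.4382, 0.1897, 0.2317]
tcp_rot: [0.212, 0.977, 0.0, 0.001]
contact_force: [1.6, -0.1, 0.4]
opening: 0.002
finger_force: 0.0
time: 2.92
eef_pos: [0.4985, -0.2734, 0.1472]
tcp_rot: [0.213, 0.977, -0.0, 0.0]
contact_force: [0.5, 0.7, -0.4]
opening: -0.003
finger_force: 0.0
time: 3.17
eef_pos: [0.4983, -0.2711, 0.1471]
tcp_rot: [0.213, 0.977, 0.0, -0.0]
contact_force: [-0.4, 1.2, -0.3]
opening: -0.003
finger_force: 0.0
[ 0.49830034 -0.27113751  0.14712111] [ 2.12594055e-01  9.77140495e-01  3.36659321e-04 -3.28536986e-04] [-0.38551475  1.24073644 -0.30812886] -0.0026305885206795296
plugged_raised_end [(0.73, [327.0, 244.0], [0.5027, -0.2703, 0.048])]
empty1_raised_end [(0.92, [275.0, 137.0], [0.4314, -0.271, 0.048])]
plugged_socket [(0.64, [273.0, 256.0], [0.5004, -0.3085, 0.03])]
power_board []
```

View pics/w1.png

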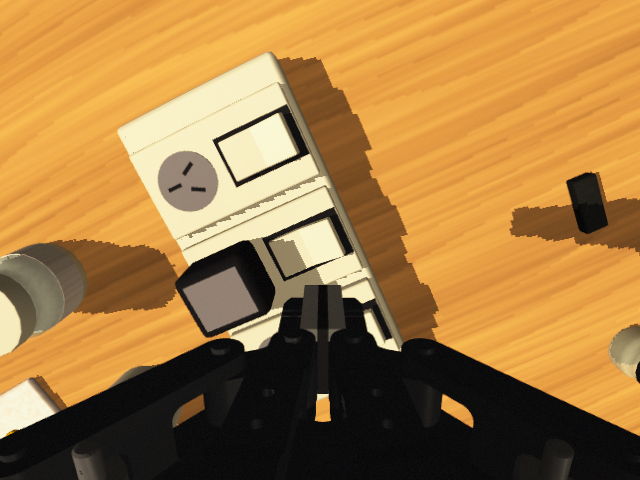

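The wrist view shows the plugged rocker at about (308,243), with its raised half to the right at about (327,244). The transformer is at (225,290). The raised end works out at (0.503, -0.270), consistent with the other views, so I'm pressing there.

```bash
python3 -m handwheel '[[[0,-0.0024,0.0044,0.02,0],[0,0,0,0.025,0],[0,0,0,0.025,0],[0,0,0,0.02,0],[0,0,0,0.004,0],[0,0,0,0.003,0],[0,0,0,0.003,0],[0,0,0,0.003,0],[0,0,0,0.003,0],[0,0,0,0,0],[0,0,0,0,0]]]'
```

```text
time: 4.33
eef_pos: [0.504, -0.2686, 0.0436]
tcp_rot: [0.212, 0.977, -0.0, 0.002]
contact_force: [0.6, 3.5, 4.9]
opening: 0.002
finger_force: 2.1
```

```bash
python3 -m handwheel '[[[0,0,0,0.002,0],[0,0,0,0.002,0],[0,0,0,0,0],[0,0,0,0,0]]]'
```

```text
time: 4.67
eef_pos: [0.5042, -0.2685, 0.0428]
tcp_rot: [0.212, 0.977, 0.0, 0.001]
contact_force: [-8.3, 8.5, 21.8]
opening: 0.002
finger_force: 11.5
```

It's on the stop: 22 N at z = 42.8 mm. Lifting and checking.

```bash
python3 -m handwheel '[[[0,0,0,-0.015,0],[0,0,0,-0.03,0],[0,0,0,-0.03,0],[0,0,0,-0.035,0],[0,0,0,0,0],[0,0,0,0,0]]]'
python3 - <<'E'
from h import *
s=get_state();print(s["eef_pos"])
i=viewer.read_camera("wrist");cv2.imwrite("pics/w2.png",cv2.resize(i[60:360,100:460],None,fx=2,fy=2))
E
```

```text
time: 5.17
eef_pos: [0.5046, -0.2702, 0.1515]
tcp_rot: [0.212, 0.977, -0.002, 0.004]
contact_force: [0.3, 0.2, -0.6]
opening: -0.001
finger_force: 0.0
[ 0.50456875 -0.27018784  0.15149895]
```

View pics/w2.png

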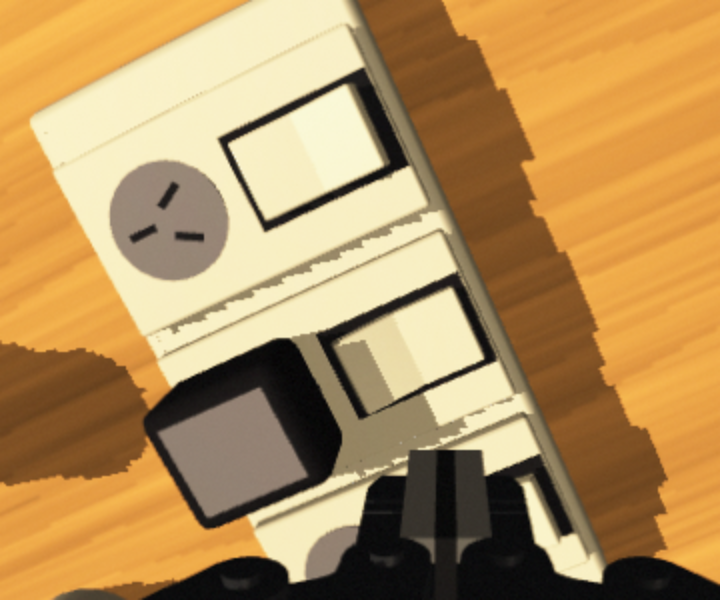

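The plugged rocker has tipped: the dark gap at its right end (crop 480,320) has closed, while the neighbouring one is still open. On to the bar key.

```bash
python3 -m handwheel '[[[0,0.0142,0.0347,0,0],[0,0.0142,0.0347,0,0],[0,0.0142,0.0347,0,0],[0,0.0142,0.0347,0,0],[0,0.0142,0.0347,0,0],[0,0.0142,0.0347,0,0],[0,0.0142,0.0347,0,0],[0,0.0142,0.0347,0,0],[0,0.0142,0.0347,0,0],[0,0.0142,0.0347,0,0],[0,0.0142,0.0347,0,0],[0,0.0142,0.0347,0,0]]]'
python3 -m handwheel '[[[0,0,0,0,0],[0,0,0,0,0],[0,0,0,0,0]]]'
python3 - <<'E'
from h import *
s=get_state();print(s["eef_pos"])
cv2.imwrite("pics/w3.png",viewer.read_camera("wrist"))
for n in("bar_key_top","large_key_top","small_key_top"):print(n,pt("wrist",n,.026,s))
E
```

```text
time: 6.22
eef_pos: [0.519, 0.1829, 0.1454]
tcp_rot: [0.212, 0.977, -0.001, -0.001]
contact_force: [1.2, -0.5, -0.5]
opening: -0.003
finger_force: 0.0
time: 6.47
eef_pos: [0.5194, 0.1809, 0.1457]
tcp_rot: [0.212, 0.977, -0.001, -0.001]
contact_force: [-0.2, 0.3, -0.5]
opening: 0.003
finger_force: 0.0
[0.51940261 0.18091413 0.14574902]
bar_key_top [(0.92, [337.0, 238.0], [0.5285, 0.1873, 0.026])]
large_key_top [(0.59, [241.0, 312.0], [0.55, 0.1033, 0.026])]
small_key_top [(0.7, [444.0, 150.0], [0.5034, 0.2731, 0.026])]
```

View pics/w3.png

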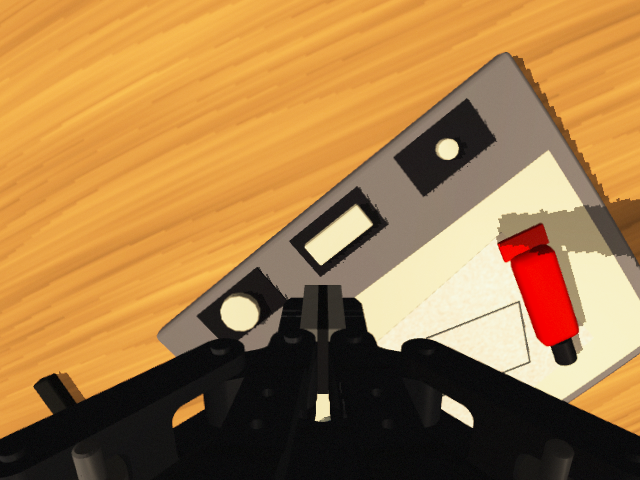

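The bar key is at (339,235), the large key at (240,313) and the small key at (447,149). The bar agrees with the midpoint of the other two. Pressing it at (0.528, 0.188).

```bash
python3 -m handwheel '[[[0,-0.0048,0.0099,0.025,0],[0,0,0,0.03,0],[0,0,0,0.03,0],[0,0,0,0.025,0],[0,0,0,0.006,0],[0,0,0,0.003,0],[0,0,0,0.003,0],[0,0,0,0.003,0],[0,0,0,0.003,0],[0,0,0,0,0],[0,0,0,0,0]]]'
```

```text
time: 7.58
eef_pos: [0.5303, 0.1882, 0.021]
tcp_rot: [0.212, 0.977, 0.0, 0.002]
contact_force: [-0.3, -2.0, 4.6]
opening: -0.002
finger_force: 2.3
```

```bash
python3 -m handwheel '[[[0,0,0,0.002,0],[0,0,0,0.001,0],[0,0,0,0,0],[0,0,0,0,0]]]'
```

```text
time: 7.92
eef_pos: [0.5304, 0.1883, 0.0206]
tcp_rot: [0.212, 0.977, -0.0, 0.001]
contact_force: [-6.3, -3.7, 20.7]
opening: -0.003
finger_force: 10.0
```

The bar key is on its stop. Lifting, then shifting above the large key for a look.

```bash
python3 -m handwheel '[[[0,0,0,-0.015,0],[0,0,0,-0.035,0],[0,0,0,-0.035,0],[0,0,0,-0.035,0],[0,-0.0178,-0.023,0,0],[0,-0.0178,-0.023,0,0],[0,-0.0178,-0.023,0,0],[0,0,0,0,0],[0,0,0,0,0],[0,0,0,0,0]]]'
python3 - <<'E'
from h import *
s=get_state();print(s["eef_pos"])
cv2.imwrite("pics/w4.png",viewer.read_camera("wrist"))
for n in("large_key_top","bar_key_top"):print(n,pt("wrist",n,.026,s))
E
```

```text
time: 8.75
eef_pos: [0.5484, 0.1038, 0.1361]
tcp_rot: [0.213, 0.977, 0.0, -0.0]
contact_force: [0.5, 0.3, -0.1]
opening: 0.001
finger_force: 0.0
[0.54844753 0.10381654 0.13614178]
large_key_top [(0.65, [322.0, 239.0], [0.5517, 0.1019, 0.026])]
bar_key_top [(0.87, [431.0, 146.0], [0.526, 0.1871, 0.026])]
```

View pics/w4.png

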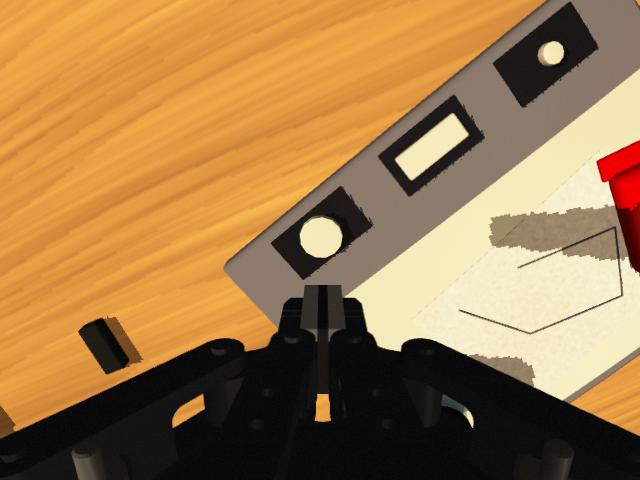

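The large key is centred at (321,237), and the bar at (432,146) now sits low with little side wall showing. Pressing the large key and holding it.

```bash
python3 -m handwheel '[[[0,-0.0035,-0.0006,0.022,0],[0,0,0,0.03,0],[0,0,0,0.03,0],[0,0,0,0.02,0],[0,0,0,0.006,0],[0,0,0,0.003,0],[0,0,0,0.003,0],[0,0,0,0.003,0],[0,0,0,0.001,0],[0,0,0,0,0],[0,0,0,0,0]]]'
```

```text
time: 9.82
eef_pos: [0.5525, 0.1019, 0.021]
tcp_rot: [0.212, 0.977, 0.0, 0.001]
contact_force: [-4.9, 1.1, 8.4]
opening: -0.002
finger_force: 4.2
```

```bash
python3 -m handwheel '[[[0,0,0,0.001,0],[0,0,0,0,0],[0,0,0,0,0],[0,0,0,0,0],[0,0,0,0,0],[0,0,0,0,0]]]'
python3 - <<'E'
from h import *
i=viewer.read_camera("side");cv2.imwrite("pics/s2.png",cv2.resize(i[150:400,200:480],None,fx=2.4,fy=2.4))
E
```

```text
time: 10.32
eef_pos: [0.5526, 0.1019, 0.0209]
tcp_rot: [0.212, 0.977, 0.0, 0.0]
contact_force: [-7.6, 1.1, 13.4]
opening: 0.002
finger_force: 6.7
```

View pics/s2.png

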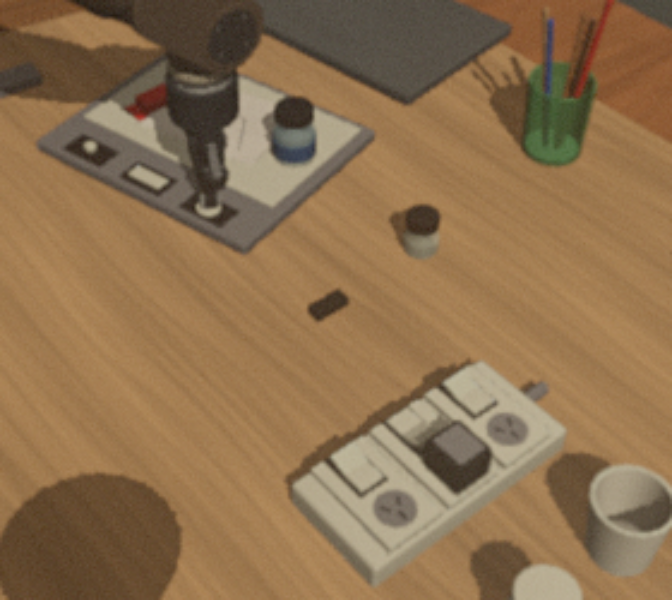

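The picture shows the fingertips on the large key (207,208), the bar key flush (148,178) and the plugged rocker tipped over (418,425). The other rockers and the painting things haven't moved. Handing in.

```bash
python3 -c "from plant import sign_off; print(sign_off())"
```

```text
the job is handed in; nothing more can be done
None
```

The job is handed in: I pressed the plugged socket's rocker fully on, then the bar key in until it stayed, and the large key is still held down with about 13 N (10.3 s on the clock); nothing else was touched.

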